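# Flip the footed board over the block's edge

## Task

Turn the footed serving board face down on the carving block so that its feet can be trimmed, without picking it up: with the fingertips push it against the block's front face, tip it up on end against that edge and flip it over onto the block, then push it along the bed until it sits square against the stop, feet up. Never lift the board clear of the table or block, leave the other things where they are, and finish clear of everything.

Things in the scene. Friction and masses are not known exactly. Their poses are not given: they have to be found in the camera images.
- block: Wooden carving block, fixed: bed 160 mm wide (y), 28 mm high, square front face; across its back a darker stop, 28 mm above the bed, 30 mm thick. Origin: foot of the front face, mid-width, table height. x points from the front face to the stop, z up. Front face at x = 0, bed x = 0 to 150 mm, stop face at x = 150 mm.
- board: Loose pale wooden board, about 0.11 kg: slab 130 (x) x 90 (y) x 12 mm on two cross feet 14 mm thick, 90 long, 16 high, centred at x = +-33 mm, so the slab overhangs them by 25 mm at each end. Origin: slab centre, 22 mm above the table at the start. z points out of the smooth face (up at the start); x points to the block at the start, within 0.2 rad of square.
- front_end (a point): Middle of the board's end face that is nearest the block at the start, mid-thickness.
- rear_end (a point): Middle of the board's opposite end face (the one away from the block at the start), mid-thickness. When the board has been flipped over onto the block, this end leads towards the stop.
- spoon: Bystander, to be left alone: finished wooden spoon, 200 mm long, lying.
- knife: Bystander, to be left alone: carving knife with round wooden handle, about 190 mm long, lying.
- cup: Bystander, to be left alone: turned wooden cup, 68 mm across, 60 mm high, standing.
- whetstone: Bystander, to be left alone: grey whetstone, 150 x 50 x 25 mm.
- bowl: Bystander, to be left alone: dark wooden bowl, 110 mm across, 45 mm high.
- brush: Bystander, to be left alone: wooden-handled brush, about 170 mm long, lying.
- offcut: Bystander, to be left alone: pale round wooden offcut, 40 mm across, 55 mm high, standing.
Mind the look-alikes: they are no part of the job. What is shaped like the block but purple or yellow is not meant.

How it is judged:
On the way, in this order (a step that is already met when the one before it is completed fails the run):
1. the board is tipped up at least 55 degrees on its front end, that end still low against the block's front face (angle between board's own z axis and vertical between 0.96 and 2.2 rad and z of front_end in the frame of block below 0.032 m and x of front_end in the frame of block between -0.045 and 0.012 m), for 0.04 s.
2. the board has gone over and lies face down on the bed (angle between board's own z axis and vertical above 2.97 rad and z of board in the frame of block between 0.027 and 0.041 m), for 0.2 s.
At the end, for the whole second after the job is handed in: The board lies flat (within 6 degrees), feet up, on the bed, at rest, its leading end within 6 mm of the stop and square to it within 6 degrees, its middle within 40 mm of the bed's centre line (angle between board's own z axis and vertical above 3.04 rad and z of board in the frame of block between 0.03 and 0.038 m and x of rear_end in the frame of block between 0.144 and 0.156 m and y of board in the frame of block between -0.04 and 0.04 m and angle between the x axis of board and the x axis of block, either way round below 0.1 rad and linear speed of board below 0.01 m/s); the robot touches nothing.
It fails at once if the board is lifted or carried: both of its ends clear of every support height (height (world z) of each of front_end, rear_end above 0.056 m).
It fails at once if the board is lifted clear of the table in front of the block (x of board in the frame of block below -0.045 m and height (world z) of each of front_end, rear_end above 0.042 m).
It fails at once if the board is hoisted up (height (world z) of board above 0.095 m).
It fails at once if another thing is moved by more than 20 mm (distance of any of spoon, knife, cup, whetstone, bowl, brush, offcut from where it was at the start of the episode above 0.02 m).
It also fails if it takes over 69 s, if anything falls off the work surface, if the arm or the gripper's body presses on something with over 40 N, if the wrist force passes 120 N, or if a joint passes its speed limit or range.

## Robot

A 6-joint arm with a two-finger parallel gripper is mounted at the origin on the work surface. World frame = base frame: x ahead of the robot, y to its left, z up, the work surface at z = 0. Lengths are in m, angles in rad, forces in N, time in s.
With the tool pointing down it reaches from about 0.275 to 0.725 m from the base axis. Payload 15.9 kg.
Tool frame: the origin (TCP) lies on the centre line of the jaws, within the pads' length; the fingertips stand 8 mm ahead of it and the grasp point (between the pads) lies 11 mm behind it (arm.tcp_to_tips is the distance from the TCP to the fingertips, in m); z points along the fingers, y is the line along which they close (so a half turn about z gives the same grasp; the last joint's range is limited). The gripper opens to 85 mm and grips with 20 to 120 N. Pads are 22 mm wide; open, the fingers measure 114 mm over their backs; the gripper's body (76 mm by 85 mm) begins 54 mm behind the grasp point. The pads swing forward as they close: fully open they stand 13 mm farther back than shut.
Start: joints at [-1.134, 0.213, -0.034, 1.323, 0, 1.571], TCP at [0.212, -0.453, 0.239] pointing down, gripper open.
Joint ranges: [-2.98, 2.98], [-0.74, 1.72], [-1.14, 1.35], [-2.1, 2.04], [-1.57, 1.44], [-3.14, 3.14]. Speed limits (rad/s): [1.89, 1.89, 2.39, 2.57, 3.14, 3.14].

## Interface

Orientations are given as a unit quaternion [x, y, z, w].
In Python, from station import arm, cams, hand_in, finder gives the robot as it stands.
- The arm moves only by the tool carry_out, never from a script. Its argument "motion" is a list of rows, each a list of 6 numbers: the shift along the tool's x, y, z in units of 25 mm (1.0 is 25 mm), then the turn, a rotation vector about the tool's x, y, z in units of 8 degrees (1.0 is 8 degrees). A call has 1 to 10 rows; each row shifts and turns the commanded pose from where the row before left it, along the tool's axes as they then stand; what a row does not reach is not made up. A row lasts 1/10 s, in which the tool goes at most 50 mm and 8.59 degrees, less where a joint would pass 70% of its speed; a pose out of reach is approached as far as the arm can. A call is refused whole if a number of a shift passes 1 or a number of a turn 1, either way. A call with a gripper value outside its range is refused whole. "fingers" is the closure, from 0 (fully open) to 1 (shut), set as the call begins (left out, the last holds). The fingers move at their own pace and stop on an object; "force" is the grip in N (left out, the last holds). Time passes only in rows, so rows that do not move let the fingers close. It gives the time, the measured TCP pose, the force, the opening and the grip force at its end, in the units of the state.
- arm.read_state(): the state, without advancing time (a new reading comes with each control period).
- cams.grab_frame(name): name is "scene" or "side" or "wrist"; returns a dict with "image" (480x640x3 uint8, red, green, blue), "K" (3x3 intrinsics, pixels), "k1" (the pictures are not rectified: a ray, as slopes to the right and down, at radius r is drawn at 1 + k1 r^2 times it, then the intrinsics apply), "T" (4x4, takes a point from camera to world coordinates). Camera axes: x right, y down, z forward; pixel columns grow to the right and rows downward; lengths in m; the calibration is good to about 2 mm. A picture is of the moment at which its call begins. There is no depth.
- hand_in(): hands the job in; it is judged then, once.
Trained networks look in a picture, given as the dict that the camera call returned (one of the last four; its "shot" number tells which), for a name from the list of things; names that differ only in an ending like _2 or _b are one class to them, and where a whole thing is asked for, a point or a joint stands for the part that bears it (a point fixed in the world has none). Each returns a list of dicts, best first, with "conf" (0 to 1); they miss things now and then, are a little off and sometimes report something else, mostly with a low value. They report only what shows in the picture. A call takes as long as a camera call. They do not tell look-alikes from the thing itself.
- finder.recognise(picture, name): "box" ([left, top, width, height] in pixels, round what is visible of it).
- finder.spot_point(picture, name): "centre" ([column, row] in pixels: a listed point, or the origin of a listed thing).
The state is a dict: "clock": time; "joint_pos": joint angles; "joint_vel": joint speeds; "tau": joint torques, N m; "ee_pos": TCP position; "eef_rot": TCP orientation; "contact_force": force on the tool from outside, world axes, zero at the start; "wrist_torque": the same for the moment, N m; "finger_gap": finger opening in m; "grasp_force": force on a finger pad.
Only numpy, scipy, OpenCV 4.12 (cv2) and the standard library are available. Lean on these libraries where they do the work, as an engineer would, in place of code of your own. Each camera call takes 0.05 s, during which the arm holds its last target. There are 200 camera calls.

## Working session

There is one attempt and no reset: what is moved stays moved. The work goes in short steps, Python scripts to look and compute and a tool call to move; the robot and the scene stay as the last step left them, time stands still between calls to the robot, and variables do not carry over. Pictures are saved under pics/ and viewed, at most 10 in all, crops included, and the job is handed in when it is done.

Besides the shell and the picture viewer there is one more tool, called after "Emit:" in YAML: its name, and indented under it one key for each argument. carry_out: Moves the arm, as the interface text tells. Its arguments: {"type":"object","properties":{"motion":{"type":"array","items":{"type":"array","items":{"type":"number"}}},"fingers":{"type":"number"},"force":{"type":"number"}},"required":["motion"]}

```bash
ls; mkdir -p pics; cat > h.py <<'E'
import numpy as np, cv2
from station import arm, cams, hand_in, finder
from scipy.spatial.transform import Rotation as R
def ray(f,px):
    K=f["K"];d=np.array([(px[0]-K[0][2])/K[0][0],(px[1]-K[1][2])/K[1][1]])
    u=d.copy()
    for _ in range(30): u=d/(1+f["k1"]*(u@u))
    T=np.array(f["T"]);return T[:3,3],T[:3,:3]@np.array([u[0],u[1],1])
def onz(f,px,z):
    o,d=ray(f,px);return o+d*(z-o[2])/d[2]
def proj(f,p):
    T=np.array(f["T"]);c=T[:3,:3].T@(np.array(p)-T[:3,3]);u=c[:2]/c[2];u=u*(1+f["k1"]*(u@u))
    K=f["K"];return np.array([K[0][0]*u[0]+K[0][2],K[1][1]*u[1]+K[1][2]])
def save(f,n): cv2.imwrite("pics/"+n,cv2.cvtColor(f["image"],cv2.COLOR_RGB2BGR))
E
python3 - <<'E'
from h import *
np.set_printoptions(precision=3,suppress=True)
for c in ["scene","side"]:
    f=cams.grab_frame(c);save(f,c+"0.png");print(c,f["K"],f["k1"],np.array(f["T"]))
    for n,z in [("block",0),("board",.022),("front_end",.022),("rear_end",.022)]:
        for r in finder.spot_point(f,n)[:4]: print(n,r["centre"],round(r["conf"],2),onz(f,r["centre"],z))
    for n in "spoon knife cup whetstone bowl brush offcut".split():
        for r in finder.recognise(f,n)[:1]:
            b=r["box"];print(n,b,round(r["conf"],2),onz(f,[b[0]+b[2]/2,b[1]+b[3]/2],.02))
E
```

```text
pics
scene [[517.151   0.    317.922]
 [  0.    517.151 243.787]
 [  0.      0.      1.   ]] -0.0807483868976472 [[ 0.495  0.58  -0.648  1.342]
 [ 0.869 -0.331  0.368 -0.509]
 [-0.001 -0.745 -0.667  0.936]
 [ 0.     0.     0.     1.   ]]
block [360.7, 266.0] 0.72 [0.563 0.061 0.   ]
block [166.7, 241.4] 0.66 [ 0.219 -0.349 -0.   ]
board [324.5, 264.0] 0.93 [ 0.53  -0.029  0.022]
board [298.4, 264.4] 0.73 [ 0.499 -0.087  0.022]
rear_end [297.9, 264.4] 0.71 [ 0.498 -0.088  0.022]
spoon [262.8, 308.6, 84.5, 20.5] 0.61 [ 0.662 -0.157  0.02 ]
knife [400.3, 294.9, 68.6, 17.7] 0.71 [0.774 0.13  0.02 ]
cup [331.4, 207.3, 21.8, 32.3] 0.61 [0.413 0.097 0.02 ]
whetstone [359.2, 209.0, 58.1, 22.2] 0.96 [0.464 0.216 0.02 ]
bowl [437.7, 224.0, 41.3, 29.9] 0.7 [0.624 0.335 0.02 ]
brush [224.3, 269.3, 22.6, 53.5] 0.7 [ 0.518 -0.268  0.02 ]
offcut [331.2, 208.7, 23.5, 30.6] 0.65 [0.416 0.097 0.02 ]
side [[535.252   0.    312.939]
 [  0.    535.252 244.422]
 [  0.      0.      1.   ]] -0.15497708076087938 [[-0.997 -0.031  0.068  0.435]
 [-0.073  0.616 -0.785  0.872]
 [-0.018 -0.787 -0.616  0.742]
 [ 0.     0.     0.     1.   ]]
block [479.1, 343.3] 0.86 [0.19  0.206 0.   ]
block [285.0, 284.6] 0.72 [0.565 0.064 0.   ]
block [430.6, 184.0] 0.66 [ 0.225 -0.346  0.   ]
board [305.5, 250.1] 0.81 [ 0.529 -0.024  0.022]
front_end [291.0, 268.7] 0.68 [0.554 0.039 0.022]
rear_end [320.5, 233.8] 0.87 [ 0.5   -0.084  0.022]
rear_end [181.6, 307.1] 0.17 [0.753 0.164 0.022]
spoon [228.4, 195.3, 47.4, 47.9] 0.58 [ 0.664 -0.136  0.02 ]
knife [154.0, 269.2, 55.9, 70.1] 0.79 [0.756 0.154 0.02 ]
cup [336.2, 263.0, 35.4, 40.1] 0.85 [0.424 0.074 0.02 ]
whetstone [272.0, 228.3, 66.2, 42.0] 0.64 [ 0.53 -0.03  0.02]
bowl [190.6, 346.5, 67.6, 51.3] 0.89 [0.639 0.312 0.02 ]
brush [299.1, 181.8, 55.1, 27.1] 0.9 [ 0.495 -0.246  0.02 ]
offcut [216.1, 237.1, 21.1, 32.6] 0.96 [ 0.699 -0.007  0.02 ]
```

View pics/scene0.png

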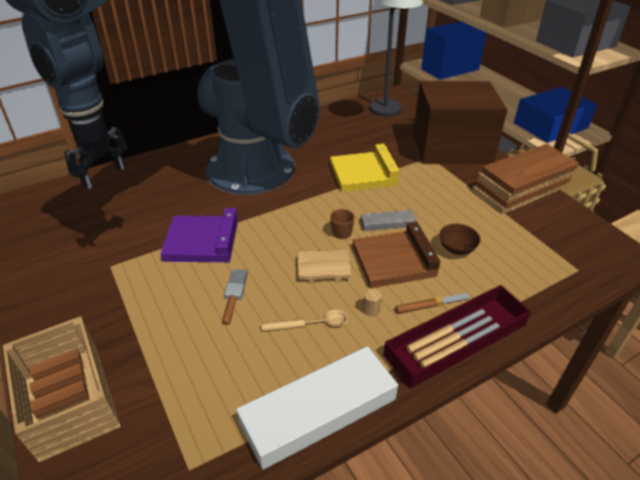

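View pics/side0.png

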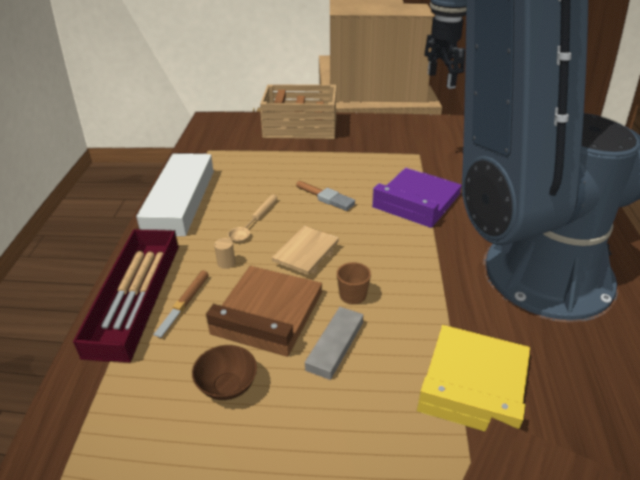

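The board is the pale slab: scene (324,264), side (306,250). There are three candidates for the block:
- **Purple:** scene (200,238), side (418,195).
- **Yellow:** scene (365,168), side (480,370).
- **Brown, with a darker stop:** scene (395,255), side (265,308).

The brown one fits, because the purple and yellow ones are ruled out by colour. I'll confirm it in a crop and get the yaw there.

```bash
cat > m.py <<'E'
from h import *
def overlay(im,f,s,x0,y0,bp,byaw,p,yaw):
    def quad(o,a,pts,col):
        q=[]
        for x,y,z in pts:
            w=[o[0]+x*np.cos(a)-y*np.sin(a),o[1]+x*np.sin(a)+y*np.cos(a),z]
            q.append((proj(f,w)-[x0,y0])*s)
        cv2.polylines(im,[np.int32(q)],True,col,1)
    quad(bp,byaw,[(0,-.08,.028),(0,.08,.028),(.15,.08,.028),(.15,-.08,.028)],(0,255,0))
    quad(p,yaw,[(-.065,-.045,.028),(-.065,.045,.028),(.065,.045,.028),(.065,-.045,.028)],(0,0,255))
E
python3 - <<'E'
from m import *
out=[]
for c,(x0,y0) in [("scene",(285,205)),("side",(195,220))]:
    f=cams.grab_frame(c)
    im=cv2.resize(cv2.cvtColor(f["image"],cv2.COLOR_RGB2BGR)[y0:y0+120,x0:x0+160],None,fx=5,fy=5,interpolation=cv2.INTER_CUBIC)
    overlay(im,f,5,x0,y0,(.564,.0625),1.15,(.5285,-.025),1.157)
    out.append(im[:500][:, :800])
im=cv2.resize(np.vstack(out),None,fx=.6,fy=.6,interpolation=cv2.INTER_AREA)
cv2.imwrite("pics/crop.png",im)
E
```

```text
(no output)
```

View pics/crop.png

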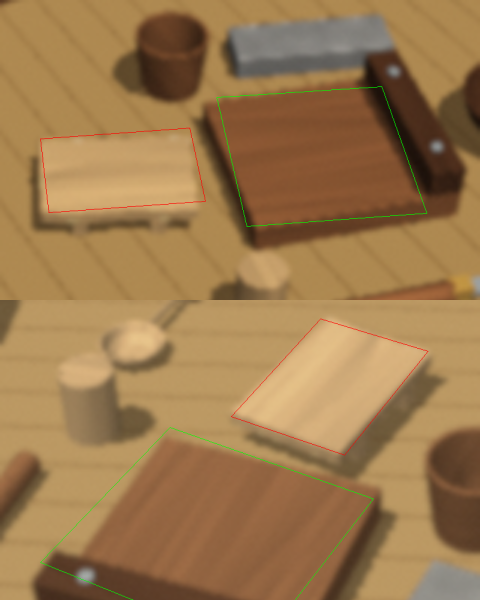

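The crop shows that the brown block with the dark stop is the one meant. The board overlay fits. The block's top front corners are at about scene (354,240) and (369,282), side (322,283) and (252,264), so it needs a little more yaw.

```bash
python3 - <<'E'
from h import *
np.set_printoptions(precision=4,suppress=True)
for c,a,b in [("scene",(353.7,240),(369,282.3)),("side",(321.7,283.3),(251.7,264))]:
    f=cams.grab_frame(c);A=onz(f,a,.028);B=onz(f,b,.028);d=(A-B)[:2]
    print(A,B,(A+B)/2,np.linalg.norm(d),np.arctan2(-d[0],d[1])+np.pi/2-np.pi/2+0, np.arctan2(d[1],d[0])-np.pi/2)
s=arm.read_state();print(s["ee_pos"],s["eef_rot"],R.from_quat(s["eef_rot"]).as_matrix(),s["finger_gap"],arm.tcp_to_tips)
E
```

```text
[0.4947 0.0815 0.028 ] [0.6443 0.0301 0.028 ] [0.5695 0.0558 0.028 ] 0.15814977207681477 1.239615327886559 1.239615327886559
[0.4873 0.0865 0.028 ] [0.6361 0.0349 0.028 ] [0.5617 0.0607 0.028 ] 0.157474846775479 1.237513386629299 1.237513386629299
[ 0.2115 -0.4531  0.2393] [0.9762 0.2167 0.     0.    ] [[ 0.9061  0.423   0.    ]
 [ 0.423  -0.9061 -0.    ]
 [ 0.      0.     -1.    ]] 0.08526664697428045 0.008
```

```bash
cat > g.py <<'E'
import sys
from h import *
np.set_printoptions(precision=2,suppress=True)
O=np.array([.565,.060,0]);YAW=1.238
B=R.from_euler('z',YAW)
def pose():
    s=arm.read_state();p=B.inv().apply(np.array(s["ee_pos"])-O);return s,p,R.from_quat(s["eef_rot"])
def tgt(yawdeg,tilt): # tool x at yawdeg in block frame (0=push,90=hook); tilt deg about ey
    r=B*R.from_euler('z',yawdeg,degrees=True)*R.from_euler('x',180,degrees=True)
    return B*R.from_euler('y',-tilt,degrees=True)*B.inv()*r
def plan(x,y,z,yawdeg,tilt):
    s,p,r=pose();t=tgt(yawdeg,tilt)
    sh=r.inv().apply(B.apply(np.array([x,y,z])-p))/.025
    rv=np.degrees((r.inv()*t).as_rotvec())/8
    print("t",s["clock"],"at mm",p*1e3,"shift",sh,"turn",rv,"F(block)",B.inv().apply(s["contact_force"]),"gap",s["finger_gap"])
    return
if __name__=="__main__": plan(*map(float,sys.argv[1:]))
E
python3 g.py -.215 .007 .10 0 0
```

```text
t 1.4 at mm [-600.39  166.49  239.31] shift [15.31 -6.63  5.57] turn [ 0.    0.   -5.74] F(block) [-0.02 -0.32  0.1 ] gap 0.08526664697428045
```

Emit:
carry_out:
  motion:
    - [1, -0.42, 0.2, 0, 0, 0]
    - [1, -0.42, 0.2, 0, 0, 0]
    - [1, -0.42, 0.2, 0, 0, 0]
    - [1, -0.42, 0.2, 0, 0, 0]
    - [1, -0.42, 0.2, 0, 0, 0]
    - [1, -0.42, 0.2, 0, 0, 0]
    - [1, -0.42, 0.2, 0, 0, 0]
    - [1, -0.42, 0.2, 0, 0, 0]
    - [1, -0.42, 0.2, 0, 0, 0]
    - [1, -0.42, 0.2, 0, 0, 0]
  fingers: 0.35

```text
clock: 2.4
ee_pos: [0.3943, -0.2512, 0.1892]
eef_rot: [0.976, 0.217, 0.0, 0.0]
contact_force: [0.7, -0.5, -0.6]
finger_gap: 0.0555
grasp_force: 0.0
```

Emit:
carry_out:
  motion:
    - [1, -0.45, 0.2, 0, 0, 0]
    - [1, -0.45, 0.2, 0, 0, 0]
    - [1, -0.45, 0.2, 0, 0, 0]
    - [1, -0.45, 0.2, 0, 0, 0]
    - [1, -0.45, 0.2, 0, 0, 0]
    - [0.3, -0.1, 0.2, 0, 0, -0.95]
    - [0, 0, 0, 0, 0, -0.95]
    - [0, 0, 0, 0, 0, -0.95]
    - [0, 0, 0, 0, 0, -0.95]
    - [0, 0, 0, 0, 0, -0.95]

```text
clock: 3.4
ee_pos: [0.4888, -0.1428, 0.1593]
eef_rot: [0.851, 0.525, -0.0, -0.0]
contact_force: [0.6, -0.3, -0.3]
finger_gap: 0.0552
grasp_force: 0.0
```

Emit:
carry_out:
  motion:
    - [0, 0, 0, 0, 0, -0.95]
    - [0, 0, 0.5, 0, 0, 0]
    - [0, 0, 0.5, 0, 0, 0]
    - [0, 0, 0, 0, 0, 0]

```text
clock: 3.8
ee_pos: [0.488, -0.1426, 0.1331]
eef_rot: [0.816, 0.578, -0.001, -0.001]
contact_force: [0.1, -0.1, -0.2]
finger_gap: 0.0554
grasp_force: 0.0
```

```bash
python3 g.py -.205 .007 .022 0 0
```

```text
t 3.8 at mm [-216.64    6.6   133.05] shift [ 0.47 -0.01  4.44] turn [-0.02  0.   -0.04] F(block) [-0.09 -0.18 -0.19] gap 0.05538871858727793
```

Emit:
carry_out:
  motion:
    - [0, 0, 0.9, 0, 0, 0]
    - [0, 0, 0.9, 0, 0, 0]
    - [0, 0, 0.9, 0, 0, 0]
    - [0, 0, 0.9, 0, 0, 0]
    - [0, 0, 0.85, 0, 0, 0]
    - [0, 0, 0, 0, 0, 0]
    - [0.5, 0, 0, 0, 0, 0]
    - [0.5, 0, 0, 0, 0, 0]
    - [0.4, 0, 0, 0, 0, 0]
    - [0.3, 0, 0, 0, 0, 0]

```text
clock: 4.8
ee_pos: [0.5039, -0.1017, 0.0239]
eef_rot: [0.816, 0.578, 0.0, 0.001]
contact_force: [0.0, -2.3, 0.6]
finger_gap: 0.0553
grasp_force: 0.6
```

Emit:
carry_out:
  motion:
    - [0.2, 0, 0, 0, 0, 0]
    - [0.2, 0, 0, 0, 0, 0]
    - [0.2, 0, 0, 0, 0, 0]
    - [0.2, 0, 0, 0, 0, 0]
    - [0.15, 0, 0, 0, 0, 0]
    - [0.1, 0, 0, 0, 0, 0]
    - [0.1, 0, 0, 0, 0, 0]

```text
clock: 5.5
ee_pos: [0.5124, -0.0755, 0.023]
eef_rot: [0.816, 0.578, -0.0, 0.0]
contact_force: [-0.5, -1.3, 0.5]
finger_gap: 0.0555
grasp_force: 0.9
```

```bash
python3 g.py -.141 .007 .022 0 0
```

```text
t 5.5 at mm [-145.27    5.4    23.05] shift [ 0.17 -0.06  0.04] turn [-0.    0.   -0.04] F(block) [-1.36  0.02  0.54] gap 0.05545832914669764
```

Pushing lightly; continue until firm contact.

Emit:
carry_out:
  motion:
    - [0.1, 0, 0, 0, 0, 0]
    - [0.1, 0, 0, 0, 0, 0]
    - [0.1, 0, 0, 0, 0, 0]
    - [0, 0, 0, 0, 0, 0]

```text
clock: 5.9
ee_pos: [0.5143, -0.074, 0.0231]
eef_rot: [0.817, 0.577, -0.004, 0.004]
contact_force: [-6.8, -49.6, 2.3]
finger_gap: 0.0557
grasp_force: 24.2
```

Emit:
carry_out:
  motion:
    - [0.1, 0, 0, 0, 0, 0]
    - [0.1, 0, 0, 0, 0, 0]
    - [0, 0, 0, 0, 0, 0]

```text
clock: 6.2
ee_pos: [0.5151, -0.0734, 0.0232]
eef_rot: [0.817, 0.576, -0.007, 0.008]
contact_force: [-13.2, -82.5, 7.2]
finger_gap: 0.0555
grasp_force: 41.6
```

```bash
python3 g.py -.141 .007 .022 0 0
```

```text
t 6.2 at mm [-142.37    3.56   23.25] shift [ 0.05 -0.14  0.05] turn [ 0.03  0.15 -0.07] F(block) [-82.31 -14.53   7.23] gap 0.05552048738951147
```

Emit:
carry_out:
  motion:
    - [-0.5, 0, 0, 0, 0, 0]
    - [-1, 0, 0, 0, 0, 0]
    - [-1, 0, 0, 0, 0, 0]
    - [0, 0, -1, 0, 0, 0]
    - [0, 0, -1, 0, 0, 0]
    - [0, 0, -1, 0, 0, 0]
    - [0, 0, -1, 0, 0, 0]
    - [0, 0, -1, 0, 0, 0]
    - [0, 0, 0, 0, 0, -1]
    - [0, 0, 0, 0, 0, -1]
  fingers: 0

```text
clock: 7.2
ee_pos: [0.4964, -0.1227, 0.1488]
eef_rot: [0.726, 0.688, 0.001, 0.0]
contact_force: [-0.2, 0.6, 0.3]
finger_gap: 0.0856
grasp_force: 0.0
```

Emit:
carry_out:
  motion:
    - [0, 0, 0, 0, 0, -1]
    - [0, 0, 0, 0, 0, -1]
    - [0, 0, 0, 0, 0, -1]
    - [0, 0, 0, 0, 0, -1]
    - [0, 0, 0, 0, 0, -1]
    - [0, 0, 0, 0, 0, -1]
    - [0, 0, 0, 0, 0, -1]
    - [0, 0, 0, 0, 0, -1]
    - [0, 0, 0, 0, 0, -1]
    - [0, 0, 0, 0, 0, -0.3]

```text
clock: 8.2
ee_pos: [0.4958, -0.1226, 0.1479]
eef_rot: [0.162, 0.987, 0.0, -0.0]
contact_force: [0.2, 0.2, -0.2]
finger_gap: 0.0854
grasp_force: 0.0
```

Emit:
carry_out:
  motion:
    - [0, 0, 0, -1, 0, 0]
    - [0, 0, 0, -1, 0, 0]
    - [0, 0, 0, -1, 0, 0]
    - [0, 0, 0, -1, 0, 0]
    - [0, 0, 0, -1, 0, 0]
    - [0, 0, 0, -0.6, 0, 0]
    - [0, 0, 0, 0, 0, 0]

```text
clock: 8.9
ee_pos: [0.495, -0.1237, 0.1463]
eef_rot: [0.154, 0.911, 0.377, 0.062]
contact_force: [-1.1, -0.5, -0.3]
finger_gap: 0.0854
grasp_force: 0.0
```

```bash
python3 g.py -.14 .004 .06 90 45; python3 - <<'E'
from m import *
import g
f=cams.grab_frame("side");save(f,"side1.png")
for n in ("front_end","rear_end","board"):
    for r in finder.spot_point(f,n)[:2]:
        print(n,r["centre"],r["conf"],g.B.inv().apply(onz(f,r["centre"],.022)-g.O))
E
```

```text
t 8.9 at mm [-196.53    6.11  146.3 ] shift [-0.1  -0.84  4.04] turn [-0.   -0.01 -0.03] F(block) [-0.85  0.89 -0.3 ] gap 0.08537583831880576
front_end [292.7, 278.9] 0.83 [0.   0.02 0.02]
rear_end [318.8, 241.3] 0.95 [-0.13  0.02  0.02]
rear_end [255.3, 222.4] 0.68 [-0.14 -0.14  0.02]
board [302.7, 256.5] 0.94 [-0.07  0.01  0.02]
```

View pics/side1.png

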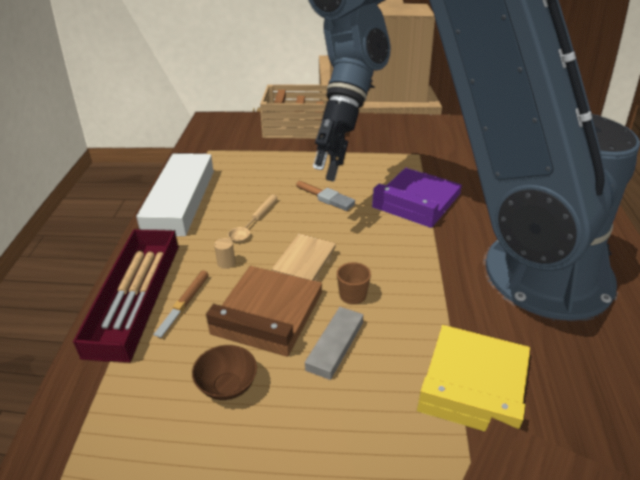

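The board sits flush and square at the block's front face: front end at pixel (293,279), rear end at (319,241). The tilted gripper waits behind it at (334,160). Next I'll bring the lower finger down.

Emit:
carry_out:
  motion:
    - [0.1, -0.4, 0.5, 0, 0, 0]
    - [0, -0.4, 0.5, 0, 0, 0]
    - [0, 0, 0.6, 0, 0, 0]
    - [0, 0, 0.6, 0, 0, 0]
    - [0, 0, 0.6, 0, 0, 0]
    - [0, 0, 0.6, 0, 0, 0]
    - [0, 0, 0.6, 0, 0, 0]
    - [0, 0, 0, 0, 0, 0]

```text
clock: 9.9
ee_pos: [0.5117, -0.067, 0.063]
eef_rot: [0.151, 0.912, 0.375, 0.062]
contact_force: [-0.1, -0.7, -0.0]
finger_gap: 0.0854
grasp_force: 0.0
```

Emit:
carry_out:
  motion:
    - [0, -0.14, 0.14, 0, 0, 0]
    - [0, -0.07, 0.07, 0, 0, 0]
    - [0, -0.07, 0.07, 0, 0, 0]
    - [0, 0, 0, 0, 0, 0]

```text
clock: 10.3
ee_pos: [0.5118, -0.0691, 0.053]
eef_rot: [0.153, 0.912, 0.376, 0.063]
contact_force: [-0.4, -0.7, 0.4]
finger_gap: 0.0855
grasp_force: 0.0
```

```bash
python3 g.py -.14 .010 .05 90 45
```

```text
t 10.3 at mm [-139.44    8.14   52.98] shift [ 0.07 -0.1   0.07] turn [-0.03 -0.01  0.01] F(block) [-0.73  0.12  0.37] gap 0.08548927566774497
```

Emit:
carry_out:
  motion:
    - [0, -0.06, 0.06, 0, 0, 0]
    - [0, -0.06, 0.06, 0, 0, 0]
    - [0, 0, 0, 0, 0, 0]

```text
clock: 10.6
ee_pos: [0.5116, -0.0688, 0.0486]
eef_rot: [0.153, 0.912, 0.376, 0.063]
contact_force: [1.7, 0.3, 0.9]
finger_gap: 0.0854
grasp_force: 0.0
```

Emit:
carry_out:
  motion:
    - [0, -0.06, 0.06, 0, 0, 0]
    - [0, 0, 0, 0, 0, 0]

```text
clock: 10.8
ee_pos: [0.5117, -0.0688, 0.0465]
eef_rot: [0.152, 0.912, 0.376, 0.063]
contact_force: [0.6, 0.0, -0.6]
finger_gap: 0.0854
grasp_force: 0.0
```

Emit:
carry_out:
  motion:
    - [0, -0.06, 0.06, 0, 0, 0]
    - [0, 0, 0, 0, 0, 0]

```text
clock: 11.0
ee_pos: [0.5117, -0.0688, 0.0444]
eef_rot: [0.152, 0.912, 0.376, 0.063]
contact_force: [-0.1, 0.1, -1.3]
finger_gap: 0.0852
grasp_force: 0.0
```

Emit:
carry_out:
  motion:
    - [0, -0.06, 0.06, 0, 0, 0]
    - [0, -0.06, 0.06, 0, 0, 0]
    - [0, 0, 0, 0, 0, 0]

```text
clock: 11.3
ee_pos: [0.5117, -0.0688, 0.0401]
eef_rot: [0.152, 0.912, 0.376, 0.063]
contact_force: [-0.7, 0.1, 0.1]
finger_gap: 0.0849
grasp_force: 0.0
```

Emit:
carry_out:
  motion:
    - [0, -0.06, 0.06, 0, 0, 0]
    - [0, 0, 0, 0, 0, 0]

```text
clock: 11.5
ee_pos: [0.5117, -0.0688, 0.038]
eef_rot: [0.152, 0.912, 0.376, 0.063]
contact_force: [-0.2, -0.0, -0.0]
finger_gap: 0.0853
grasp_force: 0.0
```

Emit:
carry_out:
  motion:
    - [0, -0.06, 0.06, 0, 0, 0]
    - [0, 0, 0, 0, 0, 0]

```text
clock: 11.7
ee_pos: [0.5117, -0.0688, 0.0359]
eef_rot: [0.152, 0.912, 0.376, 0.063]
contact_force: [-0.1, 0.9, 0.4]
finger_gap: 0.0852
grasp_force: 0.0
```

Emit:
carry_out:
  motion:
    - [0, -0.06, 0.06, 0, 0, 0]
    - [0, 0, 0, 0, 0, 0]

```text
clock: 11.9
ee_pos: [0.5117, -0.0688, 0.0338]
eef_rot: [0.152, 0.912, 0.376, 0.063]
contact_force: [-0.4, 0.2, 0.6]
finger_gap: 0.0856
grasp_force: 0.0
```

Emit:
carry_out:
  motion:
    - [0, -0.06, 0.06, 0, 0, 0]
    - [0, 0, 0, 0, 0, 0]

```text
clock: 12.1
ee_pos: [0.5117, -0.0688, 0.0316]
eef_rot: [0.152, 0.912, 0.376, 0.063]
contact_force: [0.1, -0.1, 0.0]
finger_gap: 0.0854
grasp_force: 0.0
```

```bash
python3 g.py -.14 .010 .034 90 45; python3 - <<'E'
from m import *
o=[]
for c,p in (("side",(330,238)),("scene",(302,262))):
    f=cams.grab_frame(c);im=cv2.cvtColor(f["image"],cv2.COLOR_RGB2BGR)
    x,y=p;o.append(cv2.resize(im[y-50:y+50,x-50:x+50],(400,400),interpolation=cv2.INTER_CUBIC))
cv2.imwrite("pics/c2.png",np.hstack(o))
E
```

```text
t 12.1 at mm [-139.19    8.32   31.64] shift [ 0.07  0.04 -0.09] turn [-0.02 -0.01  0.01] F(block) [-0.07 -0.15  0.05] gap 0.08536307984392949
```

View pics/c2.png

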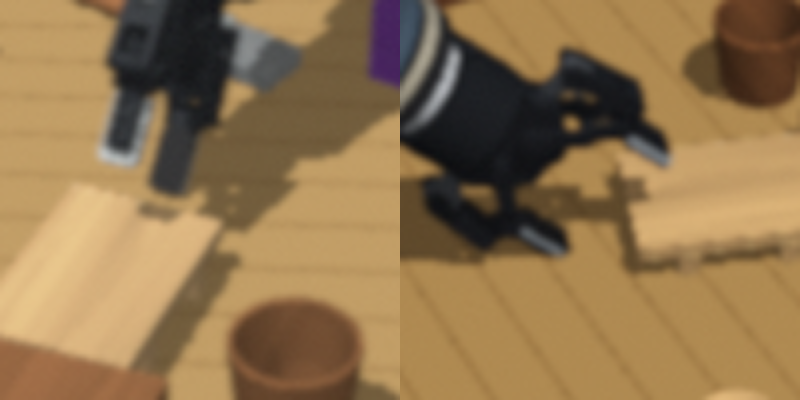

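The side crop shows the fingers just behind the board's rear end. The scene crop shows the lower fingertip at about pixel (293,274). I'll work out its position in the vertical plane of motion.

```bash
python3 - <<'E'
from g import *
f=cams.grab_frame("scene")
for px in [(290,275),(293,274.5),(314.5,252),(318,250)]:
    for yy in (-.003,.008,.019):
        o,d=ray(f,px);o=B.inv().apply(o-O);d=B.inv().apply(d);t=(yy-o[1])/d[1];print(px,yy,(o+d*t)*1e3)
E
```

```text
(290, 275) -0.003 [-185.26   -3.      6.17]
(290, 275) 0.008 [-184.08    8.     -4.99]
(290, 275) 0.019 [-182.9    19.    -16.14]
(293, 274.5) -0.003 [-177.59   -3.      6.53]
(293, 274.5) 0.008 [-176.32    8.     -4.61]
(293, 274.5) 0.019 [-175.04   19.    -15.76]
(314.5, 252) -0.003 [-121.99   -3.     74.52]
(314.5, 252) 0.008 [-120.05    8.     64.18]
(314.5, 252) 0.019 [-118.11   19.     53.85]
(318, 250) -0.003 [-113.25   -3.     79.7 ]
(318, 250) 0.008 [-111.21    8.     69.43]
(318, 250) 0.019 [-109.16   19.     59.15]
```

Emit:
carry_out:
  motion:
    - [0, 0.04, -0.04, 0, 0, 0]
    - [0.1, 0.28, 0.28, 0, 0, 0]
    - [0, 0.28, 0.28, 0, 0, 0]
    - [0, 0.28, 0.28, 0, 0, 0]
    - [0, 0.28, 0.28, 0, 0, 0]
    - [0, 0, 0, 0, 0, 0]

```text
clock: 12.85
ee_pos: [0.5224, -0.0291, 0.0333]
eef_rot: [0.152, 0.912, 0.376, 0.063]
contact_force: [-0.6, 0.4, 0.0]
finger_gap: 0.0855
grasp_force: 0.0
```

Emit:
carry_out:
  motion:
    - [0, 0.14, 0.14, 0, 0, 0]
    - [0, 0.14, 0.14, 0, 0, 0]
    - [0, 0, 0, 0, 0, 0]

```text
clock: 13.15
ee_pos: [0.5256, -0.0209, 0.0331]
eef_rot: [0.152, 0.912, 0.376, 0.063]
contact_force: [0.4, 0.2, -0.8]
finger_gap: 0.0853
grasp_force: 0.2
```

```bash
python3 g.py -.088 .010 .034 90 45
```

```text
t 13.15 at mm [-89.37  10.76  33.12] shift [-0.03  0.06  0.01] turn [-0.03 -0.01  0.01] F(block) [ 0.32 -0.34 -0.8 ] gap 0.0852673970366432
```

```bash
cat > arc.py <<'E'
from g import *
off=np.array([33.5,26.5])
def tip(ph,a=14):
    p=np.radians(ph);L=np.array([-np.cos(p),np.sin(p)]);n=np.array([np.sin(p),np.cos(p)])
    if ph<=90: U=np.array([-12*np.sin(p),max(0,16*np.cos(p)-25*np.sin(p))])
    else:
        # smooth face rests on block edge (0,28), lower end on table
        s=28/np.sin(p); T=np.array([0,28])-s*L; U=T-12*n
    if ph<45: return U+130*L-a*np.array([-1,1])/2**.5+1*n
    return U+(130-a)*L+1*n
prev=None
for ph in list(range(0,126,5)):
    t=tip(ph)+off
    if prev is not None:
        d=(t-prev)/25; print(ph,t,"tool y,z",np.array([(d[0]+d[1]),(d[0]-d[1])])/2**.5)
    else: print(ph,t)
    prev=t
E
python3 arc.py
```

```text
0 [-86.6  33.6]
5 [-87.06  42.69] tool y,z [ 0.24 -0.27]
10 [-86.54  51.58] tool y,z [ 0.27 -0.24]
15 [-85.02  60.2 ] tool y,z [ 0.29 -0.2 ]
20 [-82.52  68.49] tool y,z [ 0.31 -0.16]
25 [-79.07  76.38] tool y,z [ 0.32 -0.13]
30 [-74.68  83.82] tool y,z [ 0.33 -0.09]
35 [-69.4   91.98] tool y,z [ 0.38 -0.08]
40 [-63.26 100.93] tool y,z [ 0.43 -0.08]
45 [-56.3  109.23] tool y,z [ 0.43 -0.04]
50 [-49.49 116.  ] tool y,z [0.38 0.  ]
55 [-42.05 122.1 ] tool y,z [0.38 0.04]
60 [-34.03 127.46] tool y,z [0.38 0.08]
65 [-25.49 132.05] tool y,z [0.37 0.11]
70 [-16.51 135.85] tool y,z [0.36 0.15]
75 [ -7.15 138.81] tool y,z [0.35 0.18]
80 [  2.52 140.91] tool y,z [0.33 0.21]
85 [ 12.43 142.15] tool y,z [0.32 0.25]
90 [ 22.5 142.5] tool y,z [0.29 0.27]
95 [ 30.2  143.02] tool y,z [0.23 0.2 ]
100 [ 37.87 142.65] tool y,z [0.21 0.23]
105 [ 45.4  141.39] tool y,z [0.18 0.25]
110 [ 52.65 139.27] tool y,z [0.14 0.27]
115 [ 59.5  136.28] tool y,z [0.11 0.28]
120 [ 65.81 132.46] tool y,z [0.07 0.29]
125 [ 71.42 127.83] tool y,z [0.03 0.29]
```

Emit:
carry_out:
  motion:
    - [0, 0.09, 0.07, 0, 0, 0]
    - [0, 0.24, -0.27, 0, 0, 0]
    - [0, 0.27, -0.24, 0, 0, 0]
    - [0, 0.29, -0.2, 0, 0, 0]
    - [0, 0.31, -0.16, 0, 0, 0]
    - [0, 0, 0, 0, 0, 0]

```text
clock: 13.75
ee_pos: [0.5285, -0.0144, 0.0699]
eef_rot: [0.152, 0.912, 0.376, 0.064]
contact_force: [0.2, -1.7, -0.6]
finger_gap: 0.0854
grasp_force: 0.2
```

```bash
python3 g.py -.0825 .010 .0685 90 45; python3 - <<'E'
from m import *
o=[]
for c,p in (("side",(310,238)),("scene",(322,252))):
    f=cams.grab_frame(c);im=cv2.cvtColor(f["image"],cv2.COLOR_RGB2BGR)
    x,y=p;o.append(cv2.resize(im[y-60:y+60,x-60:x+60],(400,400),interpolation=cv2.INTER_CUBIC))
cv2.imwrite("pics/c3.png",np.hstack(o))
E
```

```text
t 13.75 at mm [-82.24  10.2   69.88] shift [-0.01 -0.05  0.03] turn [-0.02  0.    0.02] F(block) [-1.55 -0.75 -0.6 ] gap 0.0854398948723362
```

View pics/c3.png

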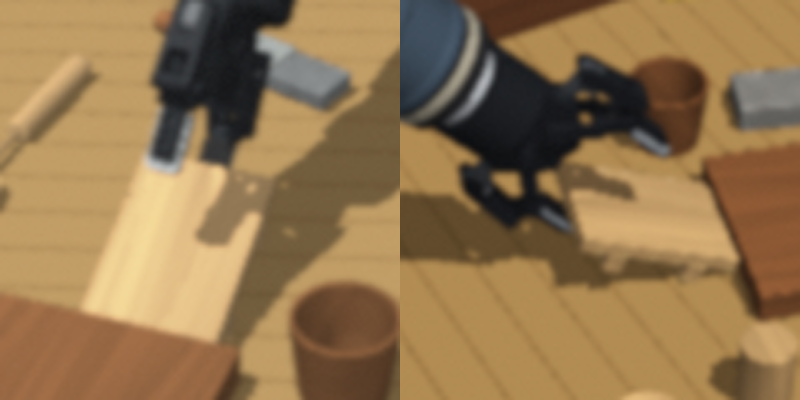

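The board is tipping: in the scene crop its rear end is raised on the lower finger at (575,230), with the front end against the block. I'll carry on along the arc.

Emit:
carry_out:
  motion:
    - [0, 0.32, -0.13, 0, 0, 0]
    - [0, 0.33, -0.09, 0, 0, 0]
    - [0, 0.38, -0.08, 0, 0, 0]
    - [0, 0.43, -0.08, 0, 0, 0]
    - [0, 0.43, -0.04, 0, 0, 0]
    - [0, 0.38, 0, 0, 0, 0]
    - [0, 0.38, 0.04, 0, 0, 0]
    - [0, 0.38, 0.08, 0, 0, 0]
    - [0, 0.37, 0.11, 0, 0, 0]
    - [0, 0, 0, 0, 0, 0]

```text
clock: 14.85
ee_pos: [0.5467, 0.0404, 0.1324]
eef_rot: [0.152, 0.912, 0.376, 0.063]
contact_force: [0.1, -0.1, 0.2]
finger_gap: 0.0853
grasp_force: 0.1
```

```bash
python3 g.py -.0255 .010 .132 90 45; python3 - <<'E'
from m import *
o=[]
for c,p in (("side",(310,238)),("scene",(342,242))):
    f=cams.grab_frame(c);im=cv2.cvtColor(f["image"],cv2.COLOR_RGB2BGR)
    x,y=p;o.append(cv2.resize(im[y-60:y+60,x-60:x+60],(400,400),interpolation=cv2.INTER_CUBIC))
cv2.imwrite("pics/c4.png",np.hstack(o))
E
```

```text
t 14.85 at mm [-24.49  10.85 132.38] shift [-0.03 -0.04 -0.02] turn [-0.02 -0.01  0.02] F(block) [-0.04 -0.09  0.21] gap 0.08527947140408962
```

View pics/c4.png

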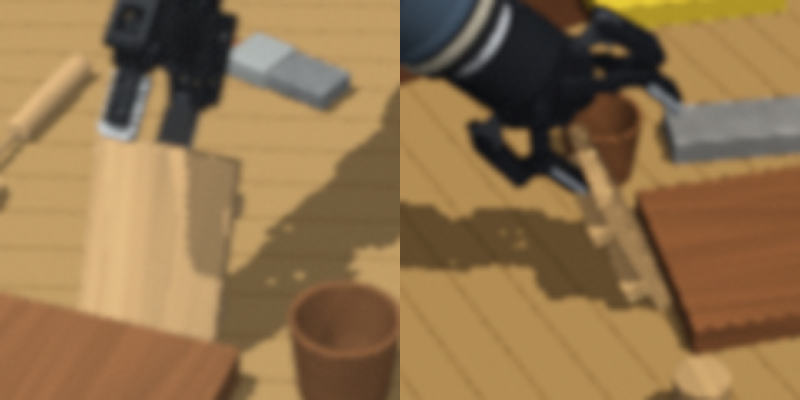

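The board stands at about 65°, front end low at the block's front face (scene crop (670,310)), leaning on the lower finger. Next I'll push it through vertical.

Emit:
carry_out:
  motion:
    - [0, 0.36, 0.15, 0, 0, 0]
    - [0, 0.35, 0.18, 0, 0, 0]
    - [0, 0.33, 0.21, 0, 0, 0]
    - [0, 0.32, 0.25, 0, 0, 0]
    - [0, 0.29, 0.27, 0, 0, 0]
    - [0, 0, 0, 0, 0, 0]

```text
clock: 15.55
ee_pos: [0.562, 0.0861, 0.1421]
eef_rot: [0.152, 0.912, 0.376, 0.063]
contact_force: [0.2, -0.6, 0.0]
finger_gap: 0.0857
grasp_force: 0.0
```

Emit:
carry_out:
  motion:
    - [0, 0.23, 0.2, 0, 0, 0]
    - [0, 0.21, 0.23, 0, 0, 0]
    - [0, 0.18, 0.25, 0, 0, 0]
    - [0, 0.14, 0.27, 0, 0, 0]
    - [0, 0, 0, 0, 0, 0]

```text
clock: 16.05
ee_pos: [0.5716, 0.1142, 0.1381]
eef_rot: [0.152, 0.912, 0.376, 0.062]
contact_force: [0.1, 0.6, 0.0]
finger_gap: 0.0855
grasp_force: 0.0
```

```bash
python3 g.py .0714 .010 .128 90 45; python3 - <<'E'
from m import *
o=[]
for c,p in (("side",(290,250)),("scene",(362,242))):
    f=cams.grab_frame(c);im=cv2.cvtColor(f["image"],cv2.COLOR_RGB2BGR)
    x,y=p;o.append(cv2.resize(im[y-60:y+60,x-60:x+60],(400,400),interpolation=cv2.INTER_CUBIC))
cv2.imwrite("pics/c5.png",np.hstack(o))
E
```

```text
t 16.05 at mm [ 53.42  11.43 138.12] shift [-0.06  0.22  0.79] turn [-0.03 -0.01  0.01] F(block) [0.62 0.14 0.01] gap 0.08551350709996303
```

View pics/c5.png

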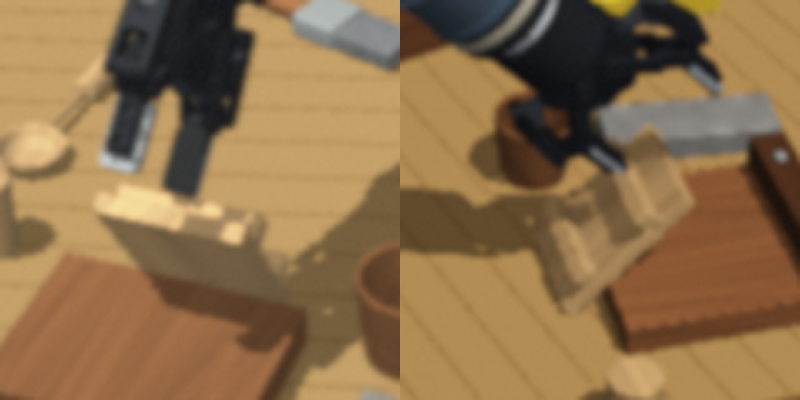

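The board is past vertical, at about 115–120°: smooth face on the block's front edge, feet facing the fingers (scene crop (620,220)). I'll keep pushing forward and down.

Emit:
carry_out:
  motion:
    - [0, 0.11, 0.28, 0, 0, 0]
    - [0, 0.07, 0.29, 0, 0, 0]
    - [0, 0.03, 0.3, 0, 0, 0]
    - [0, 0, 0.3, 0, 0, 0]
    - [0, -0.03, 0.3, 0, 0, 0]
    - [0, -0.06, 0.3, 0, 0, 0]
    - [0, 0, 0, 0, 0, 0]

```text
clock: 16.85
ee_pos: [0.5821, 0.1454, 0.1081]
eef_rot: [0.152, 0.912, 0.376, 0.062]
contact_force: [-0.9, 0.3, 0.3]
finger_gap: 0.0853
grasp_force: 0.0
```

```bash
python3 g.py .0714 .010 .128 90 45; python3 - <<'E'
from m import *
o=[]
for c,p in (("side",(280,260)),("scene",(362,242))):
    f=cams.grab_frame(c);im=cv2.cvtColor(f["image"],cv2.COLOR_RGB2BGR)
    x,y=p;o.append(cv2.resize(im[y-60:y+60,x-60:x+60],(400,400),interpolation=cv2.INTER_CUBIC))
cv2.imwrite("pics/c6.png",np.hstack(o))
E
```

```text
t 16.85 at mm [ 86.29  11.73 108.13] shift [-0.07  0.14 -0.98] turn [-0.03 -0.02  0.  ] F(block) [-0.02  0.91  0.29] gap 0.08530676191285934
```

View pics/c6.png

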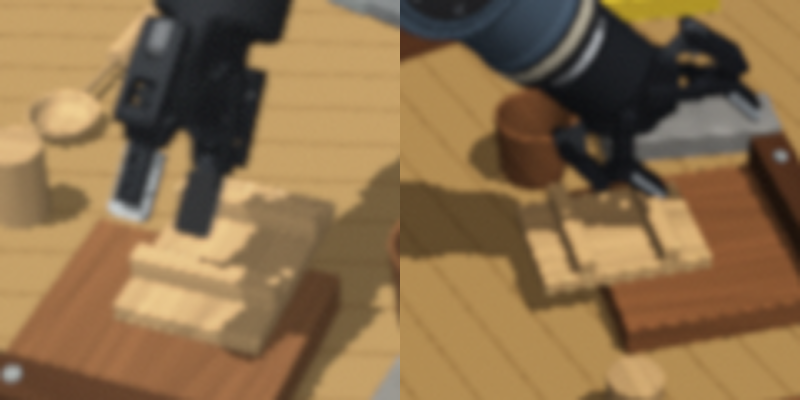

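The board has gone over, feet up, and lies on or near the bed with its front end overhanging (scene crop (545,290)). I'll triangulate its end points to check that it is flat.

```bash
cat > tri.py <<'E'
from g import *
def look():
    fs=[cams.grab_frame(c) for c in ("scene","side")]
    for n in ("front_end","rear_end","board"):
        c=[[r for r in finder.spot_point(f,n)[:2]] for f in fs]
        for a in c[0]:
            for b in c[1]:
                o1,d1=ray(fs[0],a["centre"]);o2,d2=ray(fs[1],b["centre"])
                A=np.c_[d1,-d2];s=np.linalg.lstsq(A,o2-o1,rcond=None)[0]
                p,q=o1+s[0]*d1,o2+s[1]*d2
                if np.linalg.norm(p-q)<.03: print(n,round(a["conf"],2),round(b["conf"],2),"err",round(1e3*np.linalg.norm(p-q),1),B.inv().apply((p+q)/2-O)*1e3)
if __name__=="__main__": look()
E
python3 tri.py
```

```text
front_end 0.69 0.6 err 9.3 [-53.11  18.26  32.49]
front_end 0.54 0.59 err 8.1 [ 36.94 -34.7  174.81]
rear_end 0.77 0.65 err 2.5 [75.51 20.05 36.14]
board 0.55 0.57 err 2.5 [14.58 13.87 31.62]
```

It's flat on the bed: front end at x ≈ -53, rear at +75 mm, z ≈ 34. I'll withdraw up, untilt, and go to the push pose.

Emit:
carry_out:
  motion:
    - [0, 0.7, -0.7, 0, 0, 0]
    - [0, 0.7, -0.7, 0, 0, 0]
    - [0, -0.7, -0.7, 1, 0, 0]
    - [0, 0, 0, 1, 0, 0]
    - [0, 0, 0, 1, 0, 0]
    - [0, 0, 0, 1, 0, 0]
    - [0, 0, 0, 1, 0, 0]
    - [0, 0, 0, 0.6, 0, 0]
  fingers: 0.6

```text
clock: 18.15
ee_pos: [0.5751, 0.1225, 0.1598]
eef_rot: [0.164, 0.986, -0.002, 0.001]
contact_force: [-0.7, -0.2, -1.0]
finger_gap: 0.0339
grasp_force: 0.0
```

Emit:
carry_out:
  motion:
    - [0, 0, 0, 0, 0, 1]
    - [0, 0, 0, 0, 0, 1]
    - [0, 0, 0, 0, 0, 1]
    - [0, 0, 0, 0, 0, 1]
    - [0, 0, 0, 0, 0, 1]
    - [0, 0, 0, 0, 0, 1]
    - [0, 0, 0, 0, 0, 1]
    - [0, 0, 0, 0, 0, 1]
    - [0, 0, 0, 0, 0, 1]
    - [0, 0, 0, 0, 0, 1]

```text
clock: 19.15
ee_pos: [0.5746, 0.1216, 0.1588]
eef_rot: [0.762, 0.647, -0.0, -0.0]
contact_force: [-0.1, 0.4, -0.6]
finger_gap: 0.0342
grasp_force: 0.0
```

Emit:
carry_out:
  motion:
    - [-1, 0, 0, 0, 0, 1]
    - [-1, 0, 0, 0, 0, 0.25]
    - [-1, 0, 0, 0, 0, 0]
    - [-1, 0, 0, 0, 0, 0]
    - [-1, 0, 0, 0, 0, 0]
    - [0, 0, 0, 0, 0, 0]

```text
clock: 19.75
ee_pos: [0.5383, -0.0001, 0.159]
eef_rot: [0.815, 0.58, -0.0, 0.0]
contact_force: [0.5, 0.2, 0.4]
finger_gap: 0.0341
grasp_force: 0.0
```

```bash
python3 g.py -.1 .015 .037 0 0; python3 tri.py
```

```text
t 19.75 at mm [-65.55   5.63 159.02] shift [-1.38 -0.37  4.88] turn [ 0.    0.   -0.01] F(block) [ 0.4  -0.39  0.45] gap 0.034094017026178224
front_end 0.88 0.62 err 11.6 [-56.24  14.46  26.8 ]
rear_end 0.94 0.86 err 7.5 [76.24 17.88 33.03]
board 0.66 0.78 err 1.6 [ 8.8  10.67 32.03]
```

Emit:
carry_out:
  motion:
    - [-0.9, -0.35, 0, 0, 0, 0]
    - [-0.9, 0, 0, 0, 0, 0]
    - [0, 0, 1, 0, 0, 0]
    - [0, 0, 1, 0, 0, 0]
    - [0, 0, 1, 0, 0, 0]
    - [0, 0, 1, 0, 0, 0]
    - [0, 0, 0.85, 0, 0, 0]
    - [0, 0, 0, 0, 0, 0]

```text
clock: 20.95
ee_pos: [0.5144, -0.0372, 0.0353]
eef_rot: [0.814, 0.581, -0.002, -0.001]
contact_force: [-1.0, 1.2, 1.0]
finger_gap: 0.0341
grasp_force: 0.0
```

Emit:
carry_out:
  motion:
    - [0.5, 0, 0, 0, 0, 0]
    - [0.5, 0, 0, 0, 0, 0]
    - [0.3, 0, 0, 0, 0, 0]
    - [0.2, 0, 0, 0, 0, 0]
    - [0.2, 0, 0, 0, 0, 0]
    - [0.2, 0, 0, 0, 0, 0]
    - [0.2, 0, 0, 0, 0, 0]
    - [0.2, 0, 0, 0, 0, 0]
    - [0.2, 0, 0, 0, 0, 0]
    - [0, 0, 0, 0, 0, 0]

```text
clock: 21.95
ee_pos: [0.5367, 0.022, 0.0376]
eef_rot: [0.814, 0.581, 0.0, -0.0]
contact_force: [0.4, 0.2, 0.1]
finger_gap: 0.034
grasp_force: 0.0
```

```bash
python3 g.py .009 .014 .037 0 0; python3 tri.py
```

```text
t 21.95 at mm [-45.15  14.34  37.56] shift [2.17 0.02 0.02] turn [ 0.   -0.    0.01] F(block) [ 0.37 -0.31  0.1 ] gap 0.034047000766667085
front_end 0.83 0.66 err 7.4 [-33.48  16.86  39.97]
rear_end 0.75 0.91 err 1.2 [93.95 11.41 28.48]
board 0.79 0.81 err 4.8 [32.36 11.7  33.23]
```

Emit:
carry_out:
  motion:
    - [0.2, 0, -0.06, 0, 0, 0]
    - [0.25, 0, 0, 0, 0, 0]
    - [0.25, 0, 0, 0, 0, 0]
    - [0.25, 0, 0, 0, 0, 0]
    - [0.25, 0, 0, 0, 0, 0]
    - [0.2, 0, 0, 0, 0, 0]
    - [0.2, 0, 0, 0, 0, 0]
    - [0.2, 0, 0, 0, 0, 0]
    - [0.1, 0, 0, 0, 0, 0]
    - [0, 0, 0, 0, 0, 0]

```text
clock: 23.35
ee_pos: [0.552, 0.0668, 0.039]
eef_rot: [0.814, 0.581, 0.0, -0.0]
contact_force: [-0.7, 0.4, -0.3]
finger_gap: 0.0342
grasp_force: 0.0
```

```bash
python3 g.py .009 .014 .037 0 0; python3 tri.py
```

```text
t 23.35 at mm [ 2.18 14.53 39.03] shift [0.27 0.02 0.08] turn [-0.   -0.    0.01] F(block) [ 0.11  0.8  -0.26] gap 0.03419578135676549
front_end 0.89 0.97 err 17.0 [12.03 15.44 26.29]
rear_end 0.77 0.91 err 2.0 [136.31  12.65  30.67]
board 0.88 0.8 err 5.6 [73.93  6.94 35.13]
```

Emit:
carry_out:
  motion:
    - [0.1, 0, 0, 0, 0, 0]
    - [0.1, 0, 0, 0, 0, 0]
    - [0, 0, 0, 0, 0, 0]

```text
clock: 24.05
ee_pos: [0.5535, 0.0703, 0.0391]
eef_rot: [0.814, 0.581, -0.001, 0.001]
contact_force: [-1.5, -9.1, 1.8]
finger_gap: 0.034
grasp_force: 4.5
```

Emit:
carry_out:
  motion:
    - [0.08, 0, 0, 0, 0, 0]
    - [0.08, 0, 0, 0, 0, 0]
    - [0, 0, 0, 0, 0, 0]

```text
clock: 24.35
ee_pos: [0.5539, 0.0709, 0.039]
eef_rot: [0.815, 0.58, -0.003, 0.003]
contact_force: [-7.2, -34.2, 11.5]
finger_gap: 0.0343
grasp_force: 17.5
```

```bash
python3 g.py .009 .014 .037 0 0
```

```text
t 24.35 at mm [ 6.64 14.07 39.01] shift [0.1  0.   0.08] turn [ 0.01  0.06 -0.01] F(block) [-34.68  -4.34  11.49] gap 0.03426071497242454
```

Emit:
carry_out:
  motion:
    - [-0.3, 0, 0, 0, 0, 0]
    - [-0.8, 0, 0, 0, 0, 0]
    - [-1, 0, 0, 0, 0, 0]
    - [0, 0, -1, 0, 0, 0]
    - [-0.5, 0, -1, 0, 0, 0]
    - [-1, 0, -1, 0, 0, 0]
    - [-1, 0, -1, 0, 0, 0]
    - [-1, 0, -1, 0, 0, 0]
    - [-1, 0, 0, 0, 0, 0]
    - [0, 0, 0, 0, 0, 0]

```text
clock: 25.35
ee_pos: [0.501, -0.0831, 0.165]
eef_rot: [0.815, 0.58, 0.0, 0.001]
contact_force: [-0.4, 0.0, -0.2]
finger_gap: 0.0342
grasp_force: 0.0
```

```bash
python3 tri.py; python3 - <<'E'
from m import *
o=[]
for c,p in (("side",(265,285)),("scene",(390,252))):
    f=cams.grab_frame(c);im=cv2.cvtColor(f["image"],cv2.COLOR_RGB2BGR)
    x,y=p;o.append(cv2.resize(im[y-60:y+60,x-60:x+60],(400,400),interpolation=cv2.INTER_CUBIC))
cv2.imwrite("pics/c7.png",np.hstack(o))
E
```

```text
front_end 0.63 0.61 err 1.7 [19.66 21.78 36.9 ]
rear_end 0.57 0.64 err 0.5 [143.14  12.5   31.59]
board 0.55 0.92 err 13.3 [79.15 13.49 38.73]
```

View pics/c7.png

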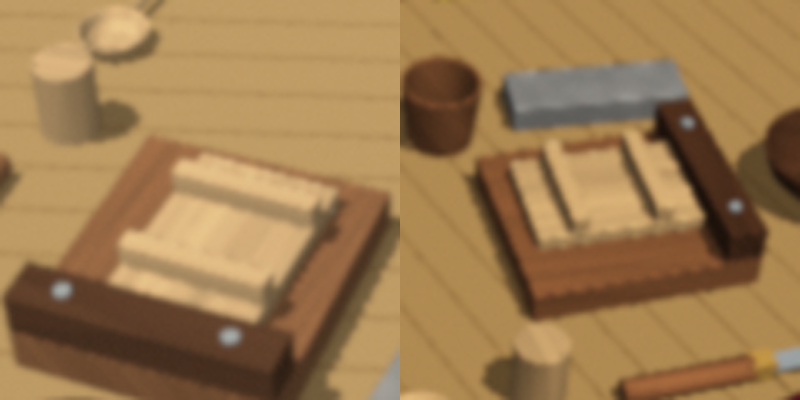

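The board lies feet up and square, its leading end at the stop (scene crop (700,215)), and the neighbours are undisturbed. The contact positions put the leading end at about x = 149 mm, and the arm is clear.

```bash
python3 -c "
from station import hand_in
print(hand_in())"
```

```text
the job is handed in; nothing more can be done
None
```

The board is flipped feet up, pushed square against the stop (leading end about 1 mm from it by the contact positions), the arm is clear, and the job is handed in; no verdict came back.

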